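# Fill the empty pockets of the cake carrier and hold it up level

### The job

Stand the two spare pieces of cake from the cutting board in the two empty pockets of the carrier, one to a pocket and upright, leaving the pieces that are already in it. Then take the carrier by its bar, lift it at least 10 cm clear of the worktop and keep it there, level and still: finish while holding it in the air, do not set it down. Leave the timer and the tape roll where they are.

Things in the scene. Friction and masses are not known exactly. Their poses are not given: they have to be found in the camera images.
- carrier: Loose aluminium portion carrier flat on the worktop, 198 (its x) by 242 mm (its y), 0.25 to 0.49 kg empty. Origin: centre of its underside, z up. Four pockets, 86 x 86 mm inside, walls 4 mm; above the underside: floors 4, rims 26 mm. In the 54 mm aisle between the rows two posts, at x = +-47 mm, carry a straight black bar along x, 116 mm long.
- carrier_grip (a point): Middle of the carrier's bar, at half its height, 83 mm above the carrier's underside; axes as the carrier. The bar runs along x, is 16 mm wide (along y) and 24 mm high; its top is 95 mm above the underside.
- pocket_0 (a point): Centre of pocket 0's floor on the carrier, at carrier x = +52 mm, y = +74 mm; axes as the carrier. Two of the four pockets are empty at the start, which two varies.
- pocket_1 (a point): Centre of pocket 1's floor on the carrier, at carrier x = +52 mm, y = -74 mm; axes as the carrier. Two of the four pockets are empty at the start, which two varies.
- pocket_2 (a point): Centre of pocket 2's floor on the carrier, at carrier x = -52 mm, y = +74 mm; axes as the carrier. Two of the four pockets are empty at the start, which two varies.
- pocket_3 (a point): Centre of pocket 3's floor on the carrier, at carrier x = -52 mm, y = -74 mm; axes as the carrier. Two of the four pockets are empty at the start, which two varies.
- full_a: Piece of cake already in a pocket of the carrier, 0.08 kg, 74 x 65 x 82 mm high, narrower at the top. Origin: centre of its underside, z up.
- full_b: Piece of cake already in another pocket of the carrier, 0.08 kg, 65 x 59 x 94 mm high. Origin: centre of its underside, z up.
- board: White cutting board, 200 (x) x 140 (y) x 10 mm, fixed on the worktop. Origin: centre of its underside. The spares stand on it. Behind the worktop, beyond x = 0.68 m and from y = 0.13 to -0.45 m, stands a tall rack trolley that wrist and gripper must not hit: cross from board to carrier in a straight line, not in a wide swing.
- spare_a: Spare piece of cake, 0.08 kg, standing on the cutting board, at most 57 mm along its x, 52 mm along its y, 83 mm high. Origin: centre of its underside, z up. The two faces across its y are nearly upright and parallel, 46 mm apart, good to grip 40 to 65 mm above its underside; the top slopes down towards -x above 60 mm.
- spare_b: Spare piece of cake, 0.08 kg, standing on the cutting board, at most 57 mm along its x, 52 mm along its y, 83 mm high. Origin: centre of its underside, z up. The two faces across its y are nearly upright and parallel, 46 mm apart, good to grip 40 to 65 mm above its underside; the top slopes down towards -x above 60 mm. Same shape as the other spare.
- timer: Bystander: kitchen timer, 94 x 68 x 34 mm, lying loose on its back. Origin: centre of its underside.
- tape: Bystander: roll of tape lying flat, loose, 106 mm across, 25 mm high. Origin: centre of its underside.
Not all that is in view belongs to the job. What is shaped like the spare_b but orange is not meant.

How it is judged (in metres and radians):
On the way, in this order (a step that is already met when the one before it is completed fails the run):
1. every pocket of the standing carrier holds one upright piece, let go (((horizontal distance between full_a and pocket_0 below 0.03 m and z of full_a in the frame of carrier between -0.004 and 0.014 m) or (horizontal distance between full_b and pocket_0 below 0.03 m and z of full_b in the frame of carrier between -0.004 and 0.014 m) or (horizontal distance between spare_a and pocket_0 below 0.03 m and z of spare_a in the frame of carrier between -0.004 and 0.014 m) or (horizontal distance between spare_b and pocket_0 below 0.03 m and z of spare_b in the frame of carrier between -0.004 and 0.014 m)) and ((horizontal distance between full_a and pocket_1 below 0.03 m and z of full_a in the frame of carrier between -0.004 and 0.014 m) or (horizontal distance between full_b and pocket_1 below 0.03 m and z of full_b in the frame of carrier between -0.004 and 0.014 m) or (horizontal distance between spare_a and pocket_1 below 0.03 m and z of spare_a in the frame of carrier between -0.004 and 0.014 m) or (horizontal distance between spare_b and pocket_1 below 0.03 m and z of spare_b in the frame of carrier between -0.004 and 0.014 m)) and ((horizontal distance between full_a and pocket_2 below 0.03 m and z of full_a in the frame of carrier between -0.004 and 0.014 m) or (horizontal distance between full_b and pocket_2 below 0.03 m and z of full_b in the frame of carrier between -0.004 and 0.014 m) or (horizontal distance between spare_a and pocket_2 below 0.03 m and z of spare_a in the frame of carrier between -0.004 and 0.014 m) or (horizontal distance between spare_b and pocket_2 below 0.03 m and z of spare_b in the frame of carrier between -0.004 and 0.014 m)) and ((horizontal distance between full_a and pocket_3 below 0.03 m and z of full_a in the frame of carrier between -0.004 and 0.014 m) or (horizontal distance between full_b and pocket_3 below 0.03 m and z of full_b in the frame of carrier between -0.004 and 0.014 m) or (horizontal distance between spare_a and pocket_3 below 0.03 m and z of spare_a in the frame of carrier between -0.004 and 0.014 m) or (horizontal distance between spare_b and pocket_3 below 0.03 m and z of spare_b in the frame of carrier between -0.004 and 0.014 m)) and angle between each of full_a, full_b, spare_a, spare_b's own z axis and vertical below 0.3 rad and contact force between the fingers and full_a below 0.3 N and contact force between the fingers and full_b below 0.3 N and contact force between the fingers and spare_a below 0.3 N and contact force between the fingers and spare_b below 0.3 N and height (world z) of carrier below 0.01 m), for 0.2 s.
2. the loaded carrier is lifted at least 10 cm and held level (height (world z) of carrier above 0.1 m and angle between carrier's own z axis and vertical below 0.12 rad and contact force between the fingers and carrier above 3 N), for 0.3 s.
At the end, for the whole second after the job is handed in: Carrier held by the fingers alone, underside over 10 cm above the worktop, within 7 degrees of level, still (under 3 cm/s); each pocket holds one piece resting on its floor, within 3 cm of its centre, upright within 17 degrees (all of step 2 and ((horizontal distance between full_a and pocket_0 below 0.03 m and z of full_a in the frame of carrier between -0.004 and 0.014 m) or (horizontal distance between full_b and pocket_0 below 0.03 m and z of full_b in the frame of carrier between -0.004 and 0.014 m) or (horizontal distance between spare_a and pocket_0 below 0.03 m and z of spare_a in the frame of carrier between -0.004 and 0.014 m) or (horizontal distance between spare_b and pocket_0 below 0.03 m and z of spare_b in the frame of carrier between -0.004 and 0.014 m)) and ((horizontal distance between full_a and pocket_1 below 0.03 m and z of full_a in the frame of carrier between -0.004 and 0.014 m) or (horizontal distance between full_b and pocket_1 below 0.03 m and z of full_b in the frame of carrier between -0.004 and 0.014 m) or (horizontal distance between spare_a and pocket_1 below 0.03 m and z of spare_a in the frame of carrier between -0.004 and 0.014 m) or (horizontal distance between spare_b and pocket_1 below 0.03 m and z of spare_b in the frame of carrier between -0.004 and 0.014 m)) and ((horizontal distance between full_a and pocket_2 below 0.03 m and z of full_a in the frame of carrier between -0.004 and 0.014 m) or (horizontal distance between full_b and pocket_2 below 0.03 m and z of full_b in the frame of carrier between -0.004 and 0.014 m) or (horizontal distance between spare_a and pocket_2 below 0.03 m and z of spare_a in the frame of carrier between -0.004 and 0.014 m) or (horizontal distance between spare_b and pocket_2 below 0.03 m and z of spare_b in the frame of carrier between -0.004 and 0.014 m)) and ((horizontal distance between full_a and pocket_3 below 0.03 m and z of full_a in the frame of carrier between -0.004 and 0.014 m) or (horizontal distance between full_b and pocket_3 below 0.03 m and z of full_b in the frame of carrier between -0.004 and 0.014 m) or (horizontal distance between spare_a and pocket_3 below 0.03 m and z of spare_a in the frame of carrier between -0.004 and 0.014 m) or (horizontal distance between spare_b and pocket_3 below 0.03 m and z of spare_b in the frame of carrier between -0.004 and 0.014 m)) and angle between each of full_a, full_b, spare_a, spare_b's own z axis and vertical below 0.3 rad and contact force between carrier and board below 0.3 N and contact force between carrier and timer below 0.3 N and contact force between carrier and tape below 0.3 N and linear speed of carrier below 0.03 m/s and angular speed of carrier below 0.15 rad/s); the arm keeps its last pose, push and grip.
It fails at once if the timer is pushed more than 3 cm (distance of timer from where it was at the start of the episode above 0.03 m).
It fails at once if the tape roll is pushed more than 3 cm (distance of tape from where it was at the start of the episode above 0.03 m).
It fails at once if a piece that was already in the carrier is taken out of its pocket (z of any of full_a, full_b in the frame of carrier above 0.035 m).
It fails at once if the carrier is tipped more than 20 degrees (angle between carrier's own z axis and vertical above 0.35 rad).
It also fails if it takes over 72 s, if anything falls off the work surface, if the arm or the gripper's body presses on something with over 40 N, if the wrist force passes 120 N, or if a joint passes its speed limit or range.

### The arm

A 6-joint arm with a two-finger parallel gripper is mounted at the origin on the work surface; the furniture and walls round the work are solid. World frame = base frame: x ahead of the robot, y to its left, z up, the work surface at z = 0. Lengths are in mm, angles in degrees, forces in N, time in s.
With the tool pointing down it reaches from about 350 to 850 mm from the base axis. Payload 8.1 kg.
Tool frame: the origin (TCP) lies midway between the tips of the shut fingers; the grasp point (between the pads) lies 19 mm behind it (r.tcp_to_grasp is the distance from the TCP to the grasp point, in mm); z points along the fingers, y is the direction in which the jaws open and shut (so a half turn about z gives the same grasp; the last joint's range is limited). The gripper opens to 85 mm and grips with 20 to 120 N. Pads are 22 mm wide; open, the fingers measure 114 mm over their backs; the gripper's body (76 mm by 85 mm) begins 54 mm behind the grasp point. The pads swing forward as they close: fully open they stand 13 mm farther back than shut.
Start: joints at [71.826, 7.471, 85.268, -0, 87.261, -4.893], TCP at [137.815, 583.963, 231.292] pointing down, gripper open.
Joint ranges: [-169.43, 169.43], [-51.17, 129.36], [1.28, 143.12], [-76.62, 256.62], [0, 156.53], [-152.29, 152.29]. Speed limits (degrees/s): [136.94, 136.94, 159.86, 180, 180, 180].

### API

Orientations are given as [roll, pitch, yaw] about the fixed x, y, z axes, in that order (R = Rz(yaw) Ry(pitch) Rx(roll)).
In Python, from bench import r gives the robot as it stands.
- The arm moves only by the tool jog_arm, never from a script. Its argument "targets" is a list of rows, each a list of 7 numbers: the shift along the tool's x, y, z in m, then the turn, a rotation vector about the tool's x, y, z in rad, then the closure, from 0 (fully open) to 1 (shut). In form: [[dx, dy, dz, wx, wy, wz, claw], ...]. A call has 1 to 5 rows; each row is the pose to reach, as a shift and turn from the pose commanded when the call began, along the tool's axes at that moment; what a row does not reach only later rows make up. A row lasts 1/12 s, in which the tool goes at most 41.7 mm and 7.16 degrees, less where a joint would pass 70% of its speed; a pose out of reach is approached as far as the arm can. A call with a gripper value outside its range is refused whole. The fingers move at their own pace and stop on an object; "newtons" is the grip in N (left out, the last holds). Time passes only in rows, so rows that repeat a pose let the fingers close. It gives the time, the measured TCP pose, the force and the opening at its end, in the units of the state.
- r.sense(): the state, without advancing time (a new reading comes with each control period).
- r.snapshot(name): name is "scene" or "side" or "wrist"; returns a dict with "pixels" (480x640x3 uint8, red, green, blue), "fx", "fy", "cx", "cy" (pixels), "dist" ([k1, k2, p1, p2, k3] as OpenCV has them; the pictures are not rectified), "origin" and "attitude" of the camera in the world. Camera axes: x right, y down, z forward; pixel columns grow to the right and rows downward; lengths in mm; the calibration is good to about 2 mm. A picture is of the moment at which its call begins. There is no depth.
- r.hand_in(): hands the job in, once; it reports no verdict.
The state is a dict: "time": time; "joint_pos": joint angles; "qd": joint speeds; "joint_efforts": joint torques, N m; "tool_pos": TCP position; "tcp_rot": TCP orientation; "ft_force": force on the tool from outside, world axes, zero at the start; "wrist_torque": the same for the moment, N m; "finger_gap": finger opening in mm.
Only numpy, scipy, OpenCV 4.12 (cv2) and the standard library are available. Lean on these libraries where they do the work, as an engineer would, in place of code of your own. Each camera call takes 0.05 s, during which the arm holds its last target.

## Working session

There is one attempt and no reset: what is moved stays moved. The work goes in short steps, Python scripts to look and compute and a tool call to move; the robot and the scene stay as the last step left them, time stands still between calls to the robot, and variables do not carry over. Pictures are saved under pics/ and viewed, and the job is handed in when it is done.

Besides the shell and the picture viewer there is one more tool, called as name(argument=value, ...) on one line, values as JSON. jog_arm: Moves the arm, as the interface text tells. Its arguments: {"type":"object","properties":{"targets":{"type":"array","items":{"type":"array","items":{"type":"number"}}},"newtons":{"type":"number"}},"required":["targets"]}

```bash
ls; mkdir -p pics
python3 - <<'E'
from bench import r
import cv2
print(r.sense())
for n in ["scene","side","wrist"]:
    s=r.snapshot(n); cv2.imwrite(f"pics/{n}0.png",s["pixels"][:,:,::-1])
    print(n,{k:v for k,v in s.items() if k!="pixels"})
E
```

```text
pics
{'time': 0.0, 'joint_pos': array([ 7.18246349e+01,  7.51489535e+00,  8.53309340e+01, -5.91850338e-04,
        8.72621377e+01, -4.89332490e+00]), 'qd': array([ 0.05764162, -0.04832927, -0.0157969 , -0.01979224,  0.08830286,
        0.07570103]), 'joint_efforts': array([-6.19781931e-04, -5.69379115e+01, -5.00569510e+01, -1.67152994e-04,
        1.39026638e-02, -2.40812699e-05]), 'tool_pos': array([137.65435771, 583.41480307, 230.23080206]), 'tcp_rot': array([-1.79892376e+02, -8.62070850e-03,  1.66717981e+02]), 'ft_force': array([-0.28732218, -0.01683521,  0.53600707]), 'wrist_torque': array([ 0.01378624, -0.01613332, -0.00839788]), 'finger_gap': 85.76941316114839}
scene {'fx': 611.1385188149138, 'fy': 611.1385188149138, 'cx': 326.2766317396128, 'cy': 240.35162697751204, 'dist': array([-0.05514281,  0.        ,  0.        ,  0.        ,  0.        ]), 'origin': array([ -93.74305883, -790.08312544, 1270.19933809]), 'attitude': array([-139.27776455,    0.40593695,  -28.65266682])}
side {'fx': 541.3237814969805, 'fy': 541.3237814969805, 'cx': 326.40539234214054, 'cy': 253.1002631385407, 'dist': array([0.00753419, 0.        , 0.        , 0.        , 0.        ]), 'origin': array([-312.72077093, 1158.83306179, 1142.77366571]), 'attitude': array([-129.99604851,   -0.34140069, -145.01448478])}
wrist {'fx': 379.92257168108137, 'fy': 379.92257168108137, 'cx': 320.9801555483041, 'cy': 239.13840936845793, 'dist': array([-0.07059339,  0.        ,  0.        ,  0.        ,  0.        ]), 'origin': array([ 59.39441533, 602.9186036 , 371.80181719]), 'attitude': array([1.61938612e+02, 1.37257305e-01, 7.67337592e+01])}
```

View pics/scene0.png

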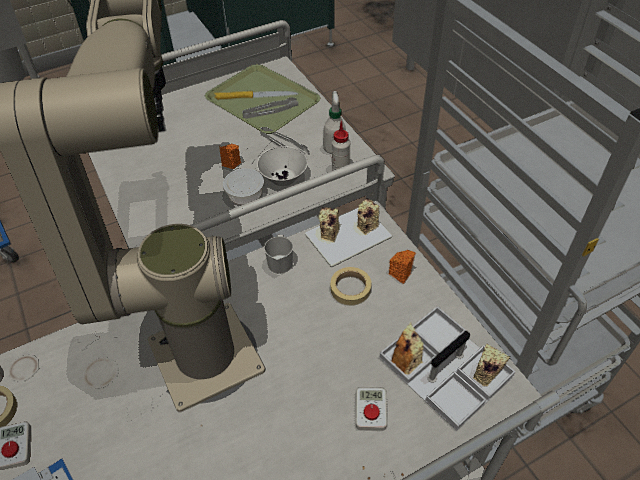

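View pics/side0.png

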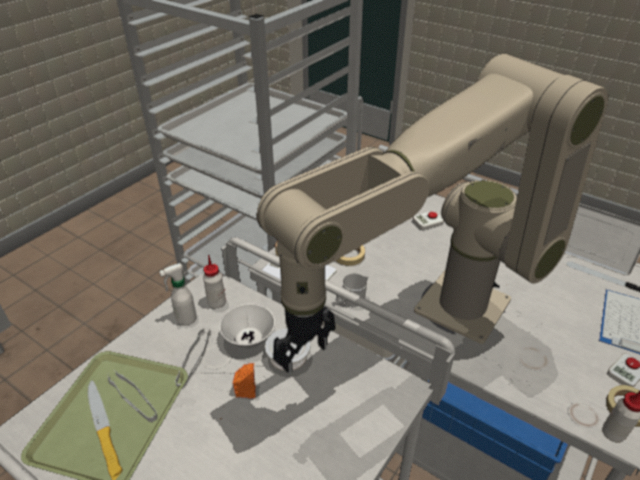

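View pics/wrist0.png

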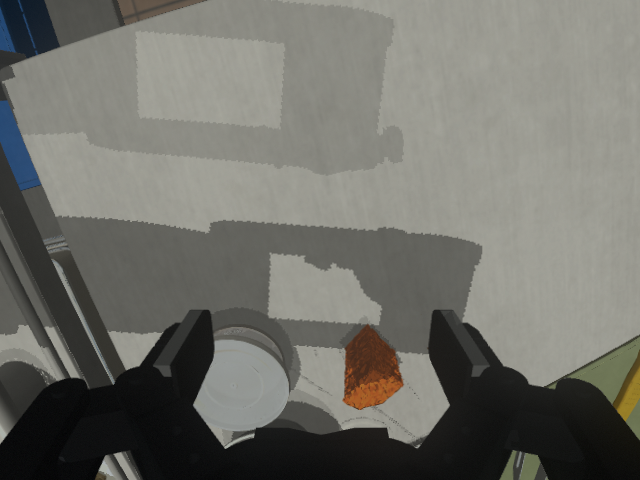

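Scene view: the board is at (348,232) with pale spares on it at (329,225) and (368,216). Orange look-alikes are at (402,264) and (230,155). The carrier is at (447,367), with its bar running from (432,378) to (467,337). Its pockets at (440,330) and (457,400) are empty. The timer is at (371,408) and the tape at (351,286). The side view shows the arm over the neighbouring table, behind a rail.

```bash
cat > h.py <<'E'
import numpy as np, cv2
from scipy.spatial.transform import Rotation as R
from bench import r
def cam(s):
    K=np.array([[s["fx"],0,s["cx"]],[0,s["fy"],s["cy"]],[0,0,1.]])
    return K,s["dist"],np.array(s["origin"]),R.from_euler("xyz",s["attitude"],degrees=True).as_matrix()
def rays(s,uv):
    K,d,o,A=cam(s)
    p=cv2.undistortPoints(np.array(uv,float).reshape(-1,1,2),K,d).reshape(-1,2)
    return o,(A@np.c_[p,np.ones(len(p))].T).T
def plane(s,uv,z):
    o,v=rays(s,uv); t=(z-o[2])/v[:,2]; return o+t[:,None]*v
def proj(s,P):
    K,d,o,A=cam(s)
    rv=cv2.Rodrigues(A.T)[0]
    return cv2.projectPoints(np.array(P,float).reshape(-1,1,3),rv,-A.T@o,K,d)[0].reshape(-1,2)
def crop(s,x0,y0,x1,y1,k,name):
    im=s["pixels"][y0:y1,x0:x1,::-1]
    cv2.imwrite("pics/"+name,cv2.resize(im,None,fx=k,fy=k,interpolation=cv2.INTER_CUBIC))
E
python3 - <<'E'
from h import *
s=r.snapshot("scene")
for n,uv,z in [("board",(348,232),10),("sa",(329,238),10),("sb",(368,229),10),("tape",(351,286),12),("timer",(371,408),30),("carrier",(447,367),20),("orange",(402,276),0),("rail",[240,225],80),("railR",[380,165],150),("bar",[432,372],95),("bar2",[467,337],95)]:
    print(n,plane(s,[uv],z)[0].round())
crop(s,290,180,430,285,5.7,"c1.png")
crop(s,350,290,530,440,4.4,"c2.png")
E
```

```text
board [485. 164.  10.]
sa [429. 170.  10.]
sb [539. 147.  10.]
tape [399.  -1.  12.]
timer [ 265. -318.   30.]
carrier [ 473. -312.   20.]
orange [537. -30.   0.]
rail [217. 270.  80.]
railR [618. 226. 150.]
bar [ 404. -335.   95.]
bar2 [ 523. -301.   95.]
```

View pics/c1.png

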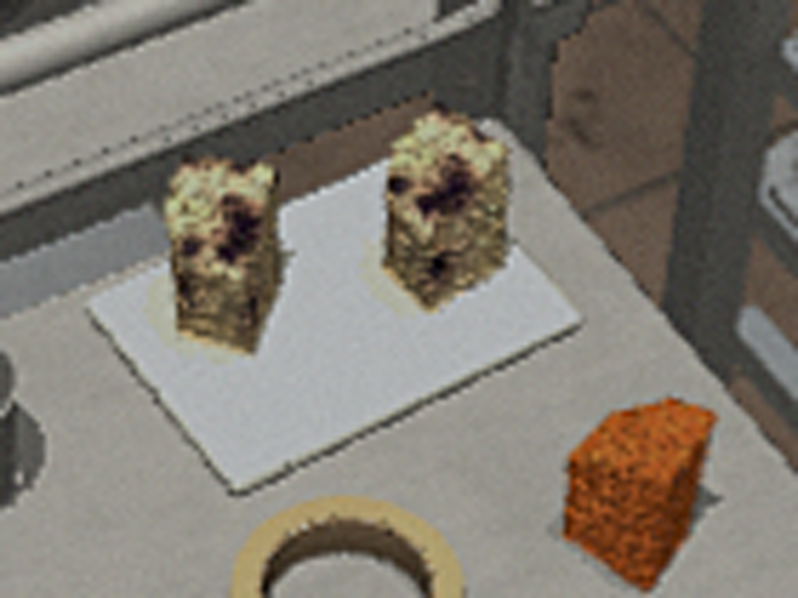

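View pics/c2.png

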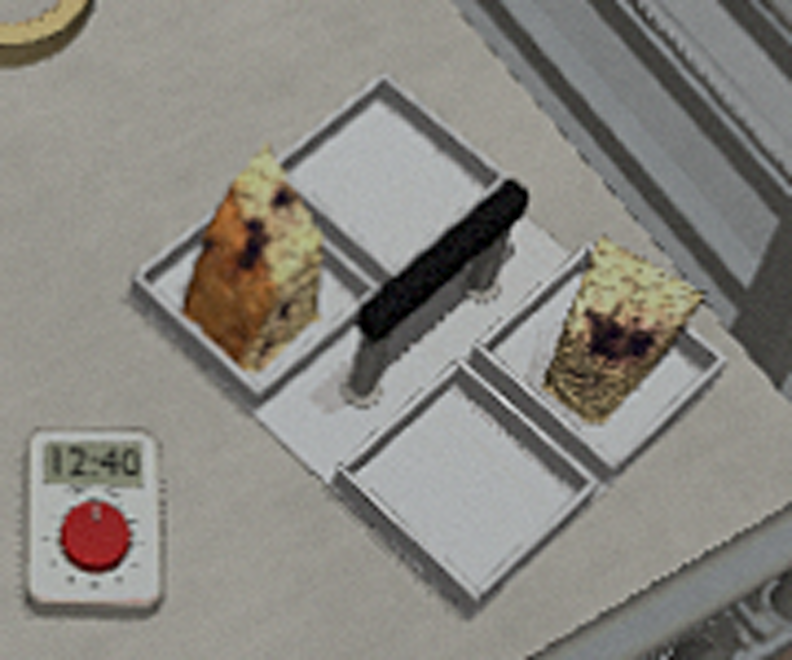

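```bash
cat >> h.py <<'E'
def to(x,y,z,yaw=None):
    s=r.sense(); A=R.from_euler("xyz",s["tcp_rot"],degrees=True)
    d=A.inv().apply(np.array([x,y,z])-s["tool_pos"])/1000
    w=np.zeros(3)
    if yaw is not None:
        w=(A.inv()*R.from_euler("xyz",[180,0,yaw],degrees=True)).as_rotvec()
    print("t",round(s["time"],2),"pos",s["tool_pos"].round(1),"rot",s["tcp_rot"].round(1),"F",s["ft_force"].round(1),"gap",round(s["finger_gap"],1))
    print("shift m",d.round(4),"turn",w.round(3))
E
python3 - <<'E'
from h import *
to(435,155,330)
s=r.snapshot("scene")
c=np.array([(437.5,307.7),(380.7,352.5),(458.6,425.9),(514.8,371.8)])
P=plane(s,c,26);print(P.round(1),P.mean(0))
for i in range(4): 
    d=P[(i+1)%4]-P[i]; print(np.linalg.norm(d).round(1),np.degrees(np.arctan2(d[1],d[0])).round(1))
E
```

```text
t 0.2 pos [137.7 583.6 230.6] rot [-179.9   -0.   166.7] F [-0.6 -0.9 -0.4] gap 85.3
shift m [-0.3878 -0.349  -0.099 ] turn [0. 0. 0.]
[[ 546.3 -169.9   26. ]
 [ 357.8 -208.9   26. ]
 [ 408.5 -442.9   26. ]
 [ 598.1 -400.5   26. ]] [ 477.70641059 -305.53816835   26.        ]
192.5 -168.3
239.4 -77.8
194.3 12.6
236.4 102.7
```

jog_arm(targets=[[0,0,-0.04,0,0,0,0],[0,0,-0.08,0,0,0,0],[0,0,-0.1,0,0,0,0]])

```text
time: 0.5
tool_pos: [138.0, 584.7, 336.1]
tcp_rot: [179.7, 0.0, 166.7]
ft_force: [0.9, 0.5, 1.1]
finger_gap: 85.0
```

jog_arm(targets=[[-0.03,-0.027,0,0,0,0,0],[-0.06,-0.054,0,0,0,0,0],[-0.09,-0.081,0,0,0,0,0],[-0.12,-0.108,0,0,0,0,0],[-0.15,-0.135,0,0,0,0,0]])

```text
time: 0.92
tool_pos: [253.3, 416.6, 331.2]
tcp_rot: [180.0, 0.0, 166.8]
ft_force: [1.0, -0.3, 0.1]
finger_gap: 85.5
```

jog_arm(targets=[[-0.03,-0.027,0,0,0,0,0],[-0.06,-0.054,0,0,0,0,0],[-0.09,-0.081,0,0,0,0,0],[-0.12,-0.108,0,0,0,0,0],[-0.15,-0.135,0,0,0,0,0]])

```text
time: 1.33
tool_pos: [368.3, 250.5, 331.4]
tcp_rot: [180.0, 0.0, 166.7]
ft_force: [0.2, 0.5, -0.6]
finger_gap: 85.3
```

jog_arm(targets=[[-0.03,-0.027,0,0,0,0,0],[-0.06,-0.054,0,0,0,0,0],[-0.088,-0.079,0,0,0,0,0],[-0.088,-0.079,0,0,0,0,0],[-0.088,-0.079,0,0,0,0,0]])

```text
time: 1.75
tool_pos: [436.0, 153.4, 331.0]
tcp_rot: [-180.0, -0.0, 166.5]
ft_force: [0.8, 0.2, -0.7]
finger_gap: 85.7
```

Run:
```python
from h import *
to(435,155,330)
s=r.snapshot("wrist"); cv2.imwrite("pics/w1.png",s["pixels"][:,:,::-1])
```

```text
t 1.75 pos [436.  153.4 331. ] rot [-180.    -0.   166.5] F [ 0.8  0.2 -0.7] gap 85.7
shift m [0.0013 0.0013 0.001 ] turn [0. 0. 0.]
```

View pics/w1.png

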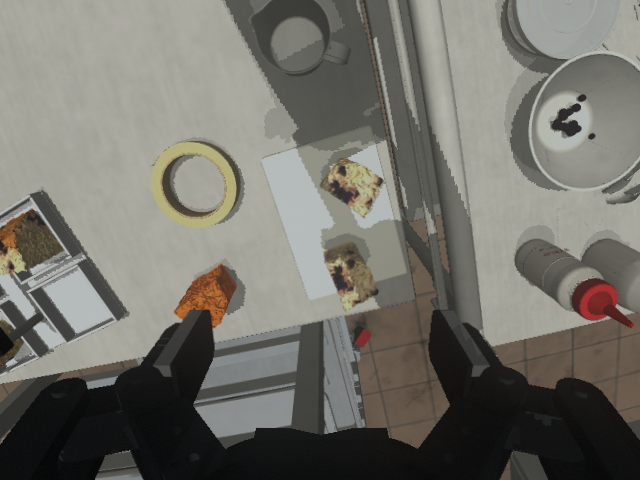

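The wrist view shows the board spanning (262..413, 140..310). The pale spares are at (352,187) and (350,275), the orange decoy is at (206,295), and the tape is at (196,183).

Run:
```python
from h import *
s=r.snapshot("wrist"); crop(s,290,140,410,320,3.3*1,"w1c.png"); s2=s
crop(s,300,140,400,220,7.5,"w1a.png"); crop(s,300,230,400,315,7,"w1b.png")
```

```text
(no output)
```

View pics/w1a.png

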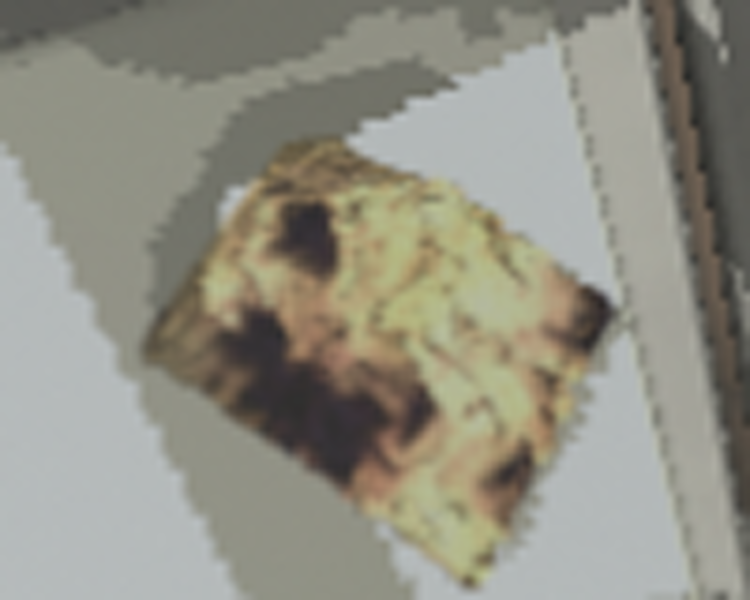

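View pics/w1b.png

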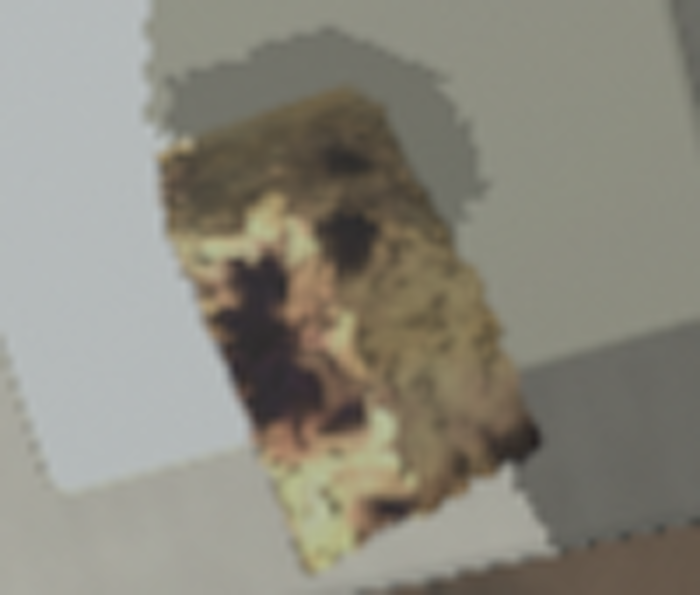

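Run:
```python
from h import *
s=r.snapshot("wrist")
A=np.array([(150,355),(320,140),(475,585),(612,300)])/7.5+[300,140]
B=np.array([(162,152),(365,92),(315,572),(540,440)])/7+[300,230]
for C in (A,B):
    P=np.r_[plane(s,C[:2],10),plane(s,C[2:],90)]
    print(P.round(1).tolist())
    for i,j in((0,2),(1,3),(0,1),(2,3)):
        d=P[j]-P[i]; print(i,j,np.hypot(d[0],d[1]).round(1),np.degrees(np.arctan2(d[1],d[0])).round(1))
    print(P.mean(0).round(1))
```

```text
[[438.0, 154.0, 10.0], [410.3, 188.6, 10.0], [465.6, 194.1, 90.0], [430.9, 220.0, 90.0]]
0 2 48.7 55.4
1 3 37.5 56.8
0 1 44.2 128.6
2 3 43.3 143.3
[436.2 189.1  50. ]
[[520.7, 138.6, 10.0], [517.8, 177.5, 10.0], [568.4, 152.4, 90.0], [553.6, 192.2, 90.0]]
0 2 49.7 16.2
1 3 38.7 22.3
0 1 39.1 94.2
2 3 42.5 110.4
[540.2 165.2  50. ]
```

Run:
```python
from h import *
s=r.snapshot("scene")
for C in ([(178,332),(254,352),(282,268)],[(383,266),(432,308),(508,262)]):
    C=np.array(C)/5.7+[290,180]
    P=plane(s,C,10);print(P.round(1).tolist())
    for i in (0,1):
        d=P[i+1]-P[i]; print(np.linalg.norm(d).round(1),np.degrees(np.arctan2(d[1],d[0])).round(1))
crop(s,310,195,400,250,8.8,"c3.png")
```

```text
[[410.2, 179.5, 10.0], [435.9, 150.9, 10.0], [474.0, 191.2, 10.0]]
38.5 -48.1
55.5 46.6
[[517.6, 168.5, 10.0], [524.4, 133.7, 10.0], [572.2, 141.3, 10.0]]
35.5 -79.0
48.4 9.1
```

View pics/c3.png

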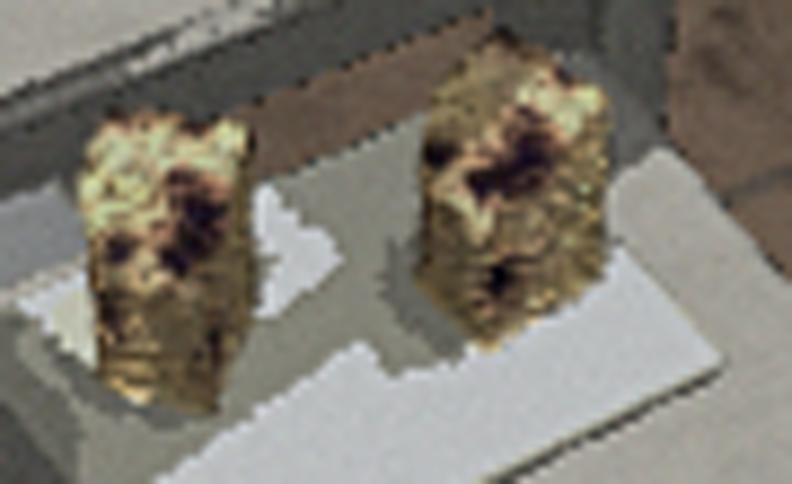

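Run:
```python
from h import *
w=r.snapshot("wrist");s=r.snapshot("scene")
o,v=rays(w,[(425,0),(454,200)]); n=np.cross(v[0],v[1])
o2,v2=rays(s,[(240,222),(310,193),(370,164)])
for q in v2:
    t=n@(o-o2)/(n@q); print((o2+t*q).round(0))
crop(s,200,130,400,260,4,"c4.png");
```

```text
[227. 300.  57.]
[439. 297.  68.]
[626. 287. 101.]
```

View pics/c4.png

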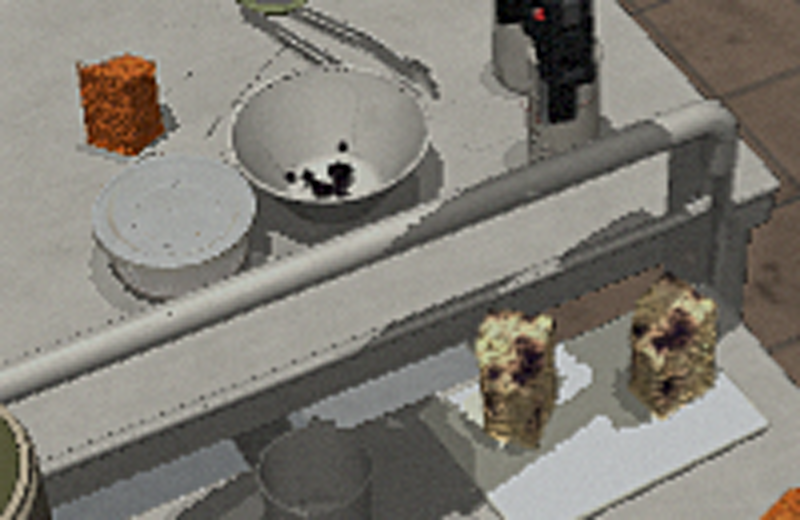

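The rail runs at y≈290 and below z≈110, so it's clear of the work. The two pale pieces on the board are the spares: A is near (437,188) at yaw≈48°, and B near (543,165) at yaw≈11°. The empty pockets are 0 and 3. Next I turn over A and look closely.

Run:
```python
from h import *
to(437,188,200,-132)
```

```text
t 2.05 pos [434.7 156.3 331.4] rot [180.    0.  166.8] F [ 0.3 -0.2  0.7] gap 85.3
shift m [0.005  0.0314 0.1314] turn [ 0.     0.    -1.067]
```

jog_arm(targets=[[0.001,0.006,0.02,0,0,-0.12,0],[0.002,0.012,0.04,0,0,-0.24,0],[0.003,0.018,0.06,0,0,-0.36,0],[0.004,0.025,0.08,0,0,-0.48,0],[0.005,0.031,0.1,0,0,-0.6,0]])

```text
time: 2.47
tool_pos: [437.0, 187.8, 230.5]
tcp_rot: [180.0, 0.0, -158.5]
ft_force: [0.0, 0.7, -0.3]
finger_gap: 85.4
```

jog_arm(targets=[[0,0,0.01,0,0,-0.12,0],[0,0,0.02,0,0,-0.24,0],[0,0,0.03,0,0,-0.36,0],[0,0,0.03,0,0,-0.467,0],[0,0,0.03,0,0,-0.467,0]])

```text
time: 2.88
tool_pos: [436.5, 187.3, 200.5]
tcp_rot: [180.0, -0.1, -131.7]
ft_force: [-0.7, 0.0, 0.5]
finger_gap: 85.4
```

Run:
```python
from h import *
to(437,188,200,-132)
s=r.snapshot("wrist"); 
im=s["pixels"].copy()
c=np.array([437,188,0.]);a=np.radians(48);X=np.array([np.cos(a),np.sin(a),0]);Y=np.array([-np.sin(a),np.cos(a),0])
for z,col in((10,(0,255,0)),(70,(255,0,0))):
    P=[c+28*i*X+23*j*Y+[0,0,z] for i,j in((1,1),(1,-1),(-1,-1),(-1,1))]
    cv2.polylines(im,[proj(s,P).round().astype(int)],True,col,1)
cv2.imwrite("pics/w2.png",im[:,:,::-1])
```

```text
t 2.88 pos [436.5 187.3 200.5] rot [ 1.800e+02 -1.000e-01 -1.317e+02] F [-0.7  0.   0.5] gap 85.4
shift m [-0.0009  0.0002  0.0005] turn [ 0.001 -0.001  0.004]
```

View pics/w2.png

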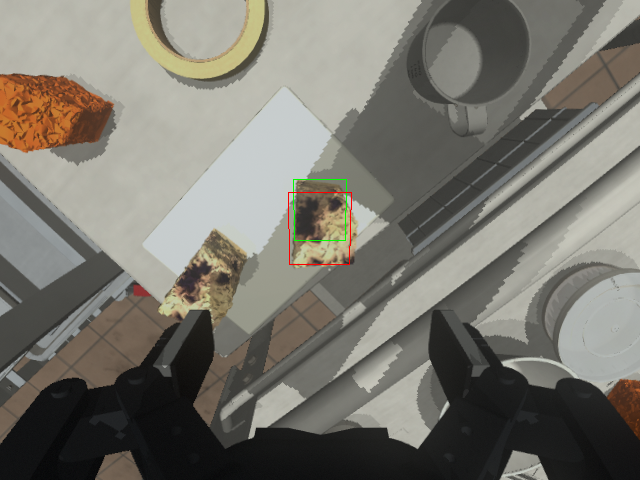

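Spare A sits upright and centred between the fingers at about (320,220), and the predicted outline matches. I descend and grip.

jog_arm(targets=[[0,0,0.035,0,0,0,0],[0,0,0.07,0,0,0,0],[0,0,0.105,0,0,0,0],[0,0,0.14,0,0,0,0],[0,0,0.157,0,0,0,0]])

```text
time: 3.35
tool_pos: [435.0, 186.2, 40.5]
tcp_rot: [179.9, -0.2, -132.4]
ft_force: [-0.1, -0.0, -0.9]
finger_gap: 85.4
```

jog_arm(targets=[[0,0,0,0,0,0,0.2],[0,0,0,0,0,0,0.4],[0,0,0,0,0,0,0.6],[0,0,0,0,0,0,1],[0,0,0,0,0,0,1]], newtons=35)

```text
time: 3.77
tool_pos: [439.6, 187.3, 46.9]
tcp_rot: [-179.9, 0.2, -132.2]
ft_force: [-0.8, 0.7, 6.1]
finger_gap: 46.2
```

jog_arm(targets=[[0,0,0,0,0,0,1],[0,0,0,0,0,0,1],[0,0,0,0,0,0,1]])

```text
time: 4.02
tool_pos: [439.6, 187.3, 46.9]
tcp_rot: [-179.9, 0.2, -132.2]
ft_force: [-0.7, 1.2, 7.5]
finger_gap: 46.4
```

jog_arm(targets=[[0,0,-0.01,0,0,0,1],[0,0,-0.035,0,0,0,1],[0,0,-0.07,0,0,0,1],[0,0,-0.105,0,0,0,1],[0,0,-0.14,0,0,0,1]])

```text
time: 4.43
tool_pos: [437.2, 186.3, 186.9]
tcp_rot: [-180.0, 0.0, -132.2]
ft_force: [0.8, 0.4, -0.4]
finger_gap: 45.9
```

Run:
```python
from h import *
to(443,-389,190,185)
```

```text
t 4.43 pos [437.2 186.3 186.9] rot [-180.     0.  -132.2] F [ 0.8  0.4 -0.4] gap 45.9
shift m [ 0.4225 -0.3906 -0.0032] turn [-0.     0.     0.748]
```

jog_arm(targets=[[0.01,-0.009,0,0,0,0.11,1],[0.03,-0.028,0,0,0,0.22,1],[0.055,-0.051,0,0,0,0.33,1],[0.08,-0.074,0,0,0,0.44,1],[0.105,-0.097,0,0,0,0.55,1]])

```text
time: 4.85
tool_pos: [438.9, 42.3, 185.7]
tcp_rot: [-180.0, 0.1, -163.9]
ft_force: [0.6, -0.7, -1.4]
finger_gap: 46.3
```

Run:
```python
from h import *
to(443,-389,190,185)
```

```text
t 4.85 pos [438.9  42.3 185.7] rot [-1.800e+02  1.000e-01 -1.639e+02] F [ 0.6 -0.7 -1.4] gap 46.3
shift m [ 0.1154 -0.4156 -0.0042] turn [-0.001  0.002  0.193]
```

jog_arm(targets=[[0.009,-0.032,0,0,0,0.09,1],[0.018,-0.064,0,0,0,0.19,1],[0.027,-0.096,0,0,0,0.19,1],[0.036,-0.128,0,0,0,0.19,1],[0.045,-0.16,0,0,0,0.19,1]])

```text
time: 5.27
tool_pos: [440.7, -124.4, 185.7]
tcp_rot: [-179.9, 0.1, -174.6]
ft_force: [-0.4, 0.2, -0.4]
finger_gap: 46.2
```

Run:
```python
from h import *
to(443,-389,190,185)
```

```text
t 5.27 pos [ 440.7 -124.4  185.7] rot [-1.799e+02  1.000e-01 -1.746e+02] F [-0.4  0.2 -0.4] gap 46.2
shift m [ 0.0227 -0.2636 -0.0041] turn [-0.001  0.002  0.007]
```

jog_arm(targets=[[0.003,-0.032,0,0,0,0,1],[0.006,-0.064,0,0,0,0,1],[0.008,-0.09,0,0,0,0,1],[0.008,-0.1,0,0,0,0,1],[0.008,-0.1,0,0,0,0,1]])

```text
time: 5.68
tool_pos: [442.3, -225.1, 185.3]
tcp_rot: [-179.9, 0.0, -174.7]
ft_force: [0.6, 0.8, -0.6]
finger_gap: 46.0
```

Run:
```python
from h import *
to(443,-389,190,185)
s=r.snapshot("wrist"); cv2.imwrite("pics/w3.png",s["pixels"][:,:,::-1])
```

```text
t 5.68 pos [ 442.3 -225.1  185.3] rot [-179.9    0.  -174.7] F [ 0.6  0.8 -0.6] gap 46.0
shift m [ 0.0144 -0.1633 -0.0046] turn [-0.001  0.001  0.005]
```

View pics/w3.png

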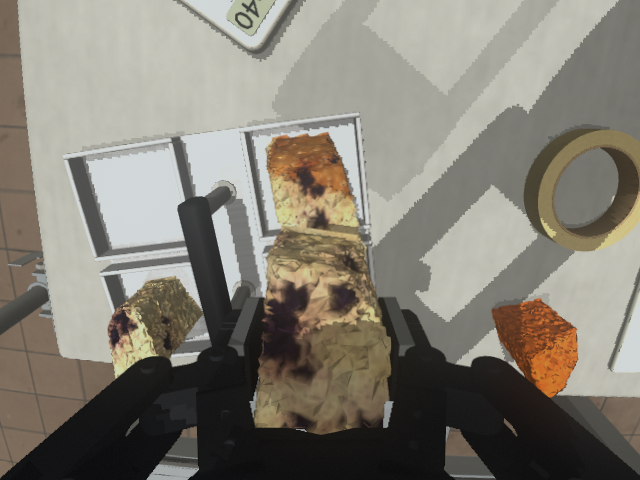

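The held piece hangs straight between the pads. Pocket 3 is empty at (125,195), pockets 1 and 2 are full, and the carrier's near rim runs from (65,157) to (358,115). From this I refine the carrier pose.

Run:
```python
from h import *
s=r.snapshot("wrist")
P=plane(s,[(65,157),(358,115)],26)
d=P[1]-P[0]; print(P.round(1),np.linalg.norm(d),np.degrees(np.arctan2(d[1],d[0]))-90)
a=np.arctan2(d[1],d[0])-np.pi/2; c=P.mean(0)+99*np.array([np.cos(a),np.sin(a),0]); print("centre",c)
im=s["pixels"].copy()
for c,yaw in((np.array([478,-305.5,0]),12.3),(c*[1,1,0],np.degrees(a))):
    M=R.from_euler("z",yaw,degrees=True).as_matrix()
    for px in(52,-52):
        for py in(74,-74):
            print((c+M@[px,py,0]).round(1))
            cv2.polylines(im,[proj(s,[c+M@[px+i*43,py+j*43,26] for i,j in((1,1),(1,-1),(-1,-1),(-1,1))]).round().astype(int)],True,(0,255,0) if yaw==12.3 else (255,0,0),1)
cv2.imwrite("pics/w4.png",im[:,:,::-1])
```

```text
[[ 409.7 -432.9   26. ]
 [ 358.7 -202.3   26. ]] 236.17254891644072 12.464881267359942
centre [ 480.87284555 -296.25642269   26.        ]
[ 513.  -222.1    0. ]
[ 544.6 -366.7    0. ]
[ 411.4 -244.3    0. ]
[ 443.  -388.9    0. ]
[ 515.7 -212.8    0. ]
[ 547.6 -357.3    0. ]
[ 414.1 -235.2    0. ]
[ 446.1 -379.7    0. ]
```

View pics/w4.png

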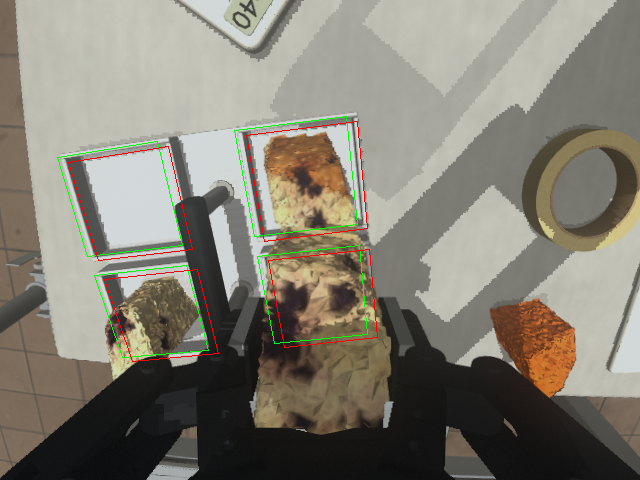

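jog_arm(targets=[[0.0025,-0.032,0,0,0,0,1],[0.005,-0.064,0,0,0,0,1],[0.0075,-0.096,0,0,0,0,1],[0.01,-0.128,0,0,0,0,1],[0.0125,-0.158,0,0,0,0,1]])

```text
time: 6.2
tool_pos: [445.6, -381.2, 184.7]
tcp_rot: [180.0, 0.0, -174.4]
ft_force: [0.6, -0.1, -0.8]
finger_gap: 45.9
```

jog_arm(targets=[[0,0,0.02,0,0,0,1],[0,0,0.04,0,0,0,1],[0,0,0.06,0,0,0,1],[0,0,0.07,0,0,0,1],[0,0,0.07,0,0,0,1]])

```text
time: 6.62
tool_pos: [444.0, -378.5, 111.4]
tcp_rot: [179.7, -0.2, -174.5]
ft_force: [-0.2, -0.4, -2.0]
finger_gap: 46.2
```

Run:
```python
from h import *
to(444.5,-384.5,42)
s=r.snapshot("wrist"); cv2.imwrite("pics/w5.png",s["pixels"][:,:,::-1])
s=r.snapshot("scene"); crop(s,350,270,550,440,4,"c5.png")
```

```text
t 6.62 pos [ 444.  -378.5  111.4] rot [ 179.7   -0.2 -174.5] F [-0.2 -0.4 -2. ] gap 46.2
shift m [-0.0001 -0.0063  0.0693] turn [0. 0. 0.]
```

View pics/w5.png

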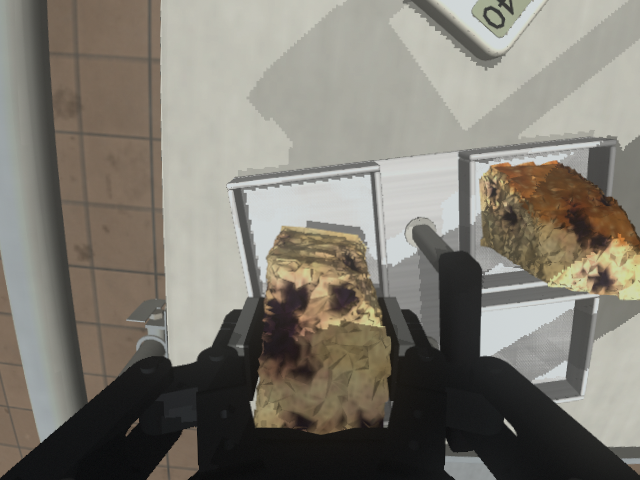

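View pics/c5.png

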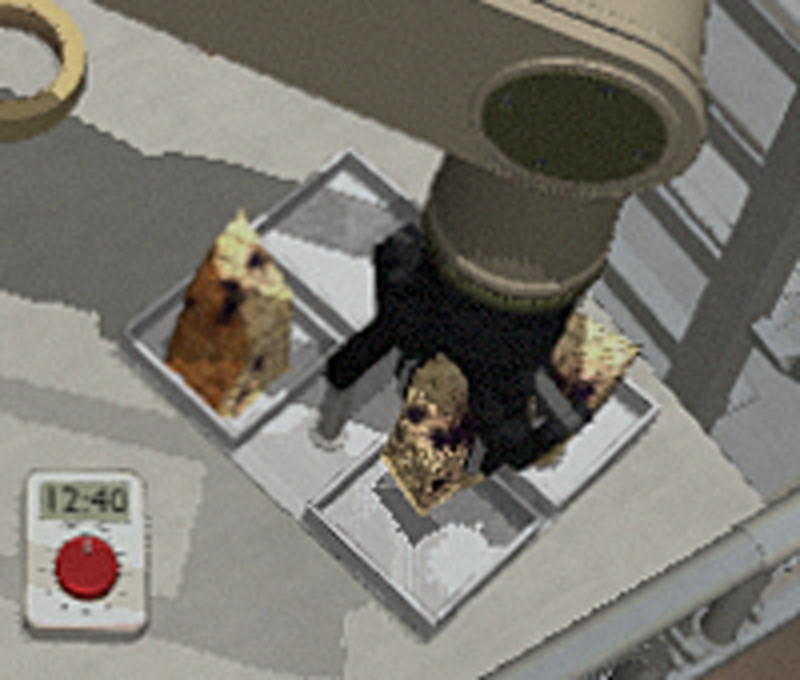

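Run:
```python
from h import *
s=r.snapshot("wrist")
P=plane(s,[(229,186),(618,138)],26)
d=P[1]-P[0]; a=np.arctan2(d[1],d[0])-np.pi/2; c=P.mean(0)+99*np.array([np.cos(a),np.sin(a),0]); print(P.round(1),np.linalg.norm(d),np.degrees(a),"centre",c)
M=R.from_euler("z",a).as_matrix(); print("p3",c+M@[-52,-74,0],"p0",c+M@[52,74,0])
print("piece base front corners",plane(s,[(275,250),(368,258)],75), r.sense()["tool_pos"])
```

```text
[[ 411.4 -439.5   26. ]
 [ 357.  -204.    26. ]] 241.72636911549355 13.004833331242958 centre [ 480.68977006 -299.49161278   26.        ]
p3 [ 446.67597407 -383.29532202   26.        ] p0 [ 514.70356606 -215.68790354   26.        ]
piece base front corners [[ 432.20510528 -404.27737867   75.        ]
 [ 431.94811725 -356.73807124   75.        ]] [ 445.84475479 -381.20165396  115.76505285]
```

jog_arm(targets=[[0,-0.002,0.02,0,0,0,1],[0,-0.002,0.04,0,0,0,1],[0,-0.002,0.055,0,0,0,1],[0,-0.002,0.064,0,0,0,1],[0,-0.002,0.068,0,0,0,1]])

```text
time: 7.18
tool_pos: [445.2, -383.1, 46.1]
tcp_rot: [180.0, -0.0, -174.5]
ft_force: [-0.7, 0.6, -0.9]
finger_gap: 45.9
```

jog_arm(targets=[[0,0,0,0,0,0,1],[0,0,0.002,0,0,0,1],[0,0,0.004,0,0,0,1],[0,0,0.004,0,0,0,1]])

```text
time: 7.52
tool_pos: [445.6, -383.9, 43.1]
tcp_rot: [-179.9, 0.0, -174.5]
ft_force: [-0.6, 0.5, -1.2]
finger_gap: 46.1
```

jog_arm(targets=[[0,0,0.001,0,0,0,1],[0,0,0.002,0,0,0,1],[0,0,0.002,0,0,0,1]])

```text
time: 7.77
tool_pos: [445.5, -383.8, 41.0]
tcp_rot: [-180.0, 0.0, -174.6]
ft_force: [-0.7, 0.6, 2.9]
finger_gap: 46.1
```

jog_arm(targets=[[0,0,0.001,0,0,0,1],[0,0,0.002,0,0,0,1],[0,0,0.002,0,0,0,1]])

```text
time: 8.02
tool_pos: [445.8, -383.8, 40.8]
tcp_rot: [-180.0, 0.1, -174.5]
ft_force: [-6.0, 6.7, 19.0]
finger_gap: 46.1
```

jog_arm(targets=[[0,0,-0.0015,0,0,0,1],[0,0,-0.0015,0,0,0,0.4],[0,0,-0.0015,0,0,0,0.3],[0,0,-0.0015,0,0,0,0.25],[0,0,-0.0015,0,0,0,0.25]])

```text
time: 8.43
tool_pos: [445.0, -383.3, 39.4]
tcp_rot: [180.0, -0.0, -174.5]
ft_force: [-0.0, 0.4, -1.3]
finger_gap: 64.6
```

Run:
```python
from h import *
to(445,-384,200)
s=r.snapshot("wrist"); cv2.imwrite("pics/w6.png",s["pixels"][:,:,::-1])
```

```text
t 8.43 pos [ 445.  -383.3   39.4] rot [ 180.    -0.  -174.5] F [-0.   0.4 -1.3] gap 64.6
shift m [ 1.000e-04 -6.000e-04 -1.606e-01] turn [0. 0. 0.]
```

View pics/w6.png

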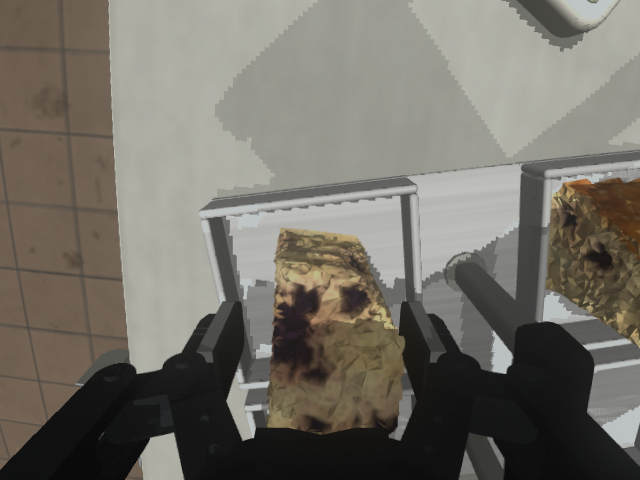

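The piece stands upright in pocket 3, with both fingers clear of it and of the bar. I retract straight up.

jog_arm(targets=[[0,0,-0.02,0,0,0,0.25],[0,0,-0.05,0,0,0,0.25],[0,0,-0.085,0,0,0,0.25],[0,0,-0.12,0,0,0,0.25],[0,0,-0.15,0,0,0,0.25]])

```text
time: 8.9
tool_pos: [445.2, -383.6, 192.1]
tcp_rot: [-180.0, 0.0, -174.5]
ft_force: [-0.3, -0.3, -0.2]
finger_gap: 64.1
```

Run:
```python
from h import *
to(543,165,200,191)
s=r.snapshot("scene"); crop(s,350,270,550,440,4,"c6.png")
```

```text
t 8.9 pos [ 445.2 -383.6  192.1] rot [-180.     0.  -174.5] F [-0.3 -0.3 -0.2] gap 64.1
shift m [-0.1495  0.5368 -0.0083] turn [-0.001  0.001 -0.097]
```

View pics/c6.png

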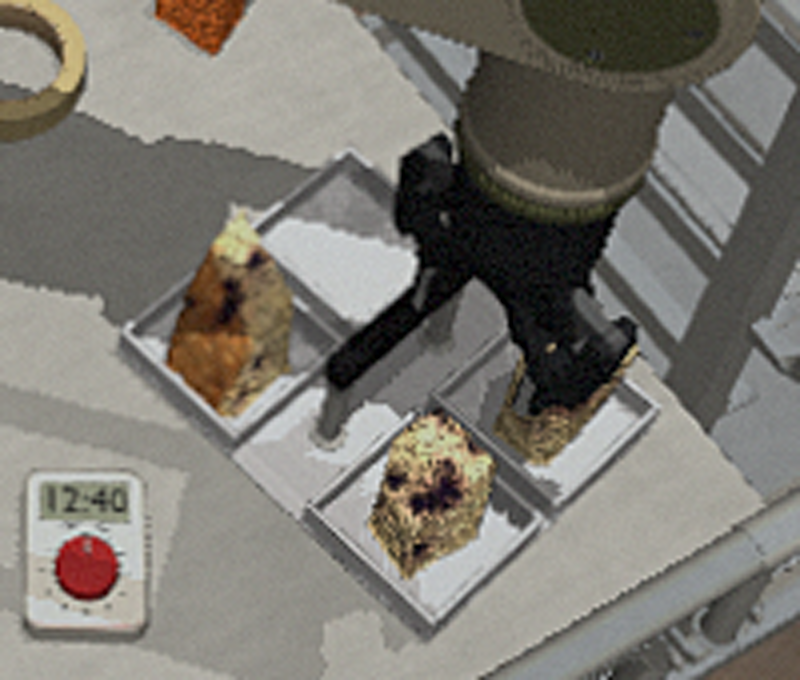

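jog_arm(targets=[[-0.01,0.035,0,0,0,0,0],[-0.02,0.07,0,0,0,0,0],[-0.03,0.106,0,0,0,0,0],[-0.04,0.142,0,0,0,0,0],[-0.05,0.178,0,0,0,0,0]])

```text
time: 9.37
tool_pos: [477.8, -199.9, 189.4]
tcp_rot: [180.0, -0.0, -174.6]
ft_force: [1.0, -0.5, 0.5]
finger_gap: 85.4
```

jog_arm(targets=[[-0.01,0.035,0,0,0,0,0],[-0.02,0.07,0,0,0,0,0],[-0.03,0.106,0,0,0,0,0],[-0.04,0.142,0,0,0,0,0],[-0.05,0.178,0,0,0,0,0]])

```text
time: 9.78
tool_pos: [510.8, -17.7, 189.6]
tcp_rot: [-180.0, 0.0, -174.6]
ft_force: [0.5, -0.7, -0.7]
finger_gap: 85.4
```

jog_arm(targets=[[-0.01,0.035,0,0,0,0,0],[-0.02,0.07,0,0,0,0,0],[-0.03,0.106,0,0,0,0,0],[-0.04,0.142,0,0,0,0,0],[-0.05,0.178,0,0,0,0,0]])

```text
time: 10.2
tool_pos: [543.6, 164.3, 189.4]
tcp_rot: [-180.0, -0.0, -174.5]
ft_force: [0.0, 0.3, -0.8]
finger_gap: 85.4
```

Run:
```python
from h import *
to(543,165,200,191)
```

```text
t 10.2 pos [543.6 164.3 189.4] rot [-180.    -0.  -174.5] F [ 0.   0.3 -0.8] gap 85.4
shift m [ 0.0005  0.0007 -0.0106] turn [-0.    -0.    -0.097]
```

jog_arm(targets=[[0,0,-0.01,0,0,-0.097,0],[0,0,-0.01,0,0,-0.097,0],[0,0,-0.01,0,0,-0.097,0]])

```text
time: 10.45
tool_pos: [543.9, 162.5, 199.8]
tcp_rot: [-180.0, 0.0, -169.0]
ft_force: [1.2, 0.4, 0.2]
finger_gap: 85.5
```

Run:
```python
from h import *
to(543,165,43,191)
s=r.snapshot("wrist"); 
im=s["pixels"].copy()
c=np.array([543,165,0.]);a=np.radians(11);X=np.array([np.cos(a),np.sin(a),0]);Y=np.array([-np.sin(a),np.cos(a),0])
for z,col in((10,(0,255,0)),(70,(255,0,0))):
    P=[c+28*i*X+23*j*Y+[0,0,z] for i,j in((1,1),(1,-1),(-1,-1),(-1,1))]
    cv2.polylines(im,[proj(s,P).round().astype(int)],True,col,1)
cv2.imwrite("pics/w7.png",im[:,:,::-1])
```

```text
t 10.45 pos [543.9 162.5 199.8] rot [-180.    0. -169.] F [1.2 0.4 0.2] gap 85.5
shift m [0.0005 0.0027 0.1568] turn [-0.     0.001 -0.001]
```

View pics/w7.png

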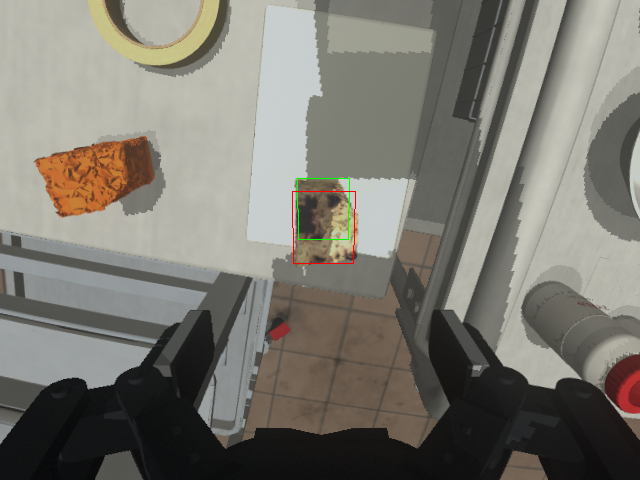

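Spare B at (325,220) is aligned and centred, so I descend and grip.

jog_arm(targets=[[0,0.002,0.035,0,0,0,0],[0,0.002,0.07,0,0,0,0],[0,0.002,0.105,0,0,0,0],[0,0.002,0.14,0,0,0,0],[0,0.002,0.155,0,0,0,0]])

```text
time: 10.92
tool_pos: [539.6, 161.9, 39.0]
tcp_rot: [-180.0, -0.4, -169.2]
ft_force: [-0.9, 0.6, -0.5]
finger_gap: 85.2
```

jog_arm(targets=[[0,0,0,0,0,0,0.2],[0,0,0,0,0,0,0.4],[0,0,0,0,0,0,0.6],[0,0,0,0,0,0,1],[0,0,0,0,0,0,1]], newtons=35)

```text
time: 11.33
tool_pos: [545.3, 164.4, 47.3]
tcp_rot: [-180.0, 0.2, -169.0]
ft_force: [0.8, -2.3, 7.0]
finger_gap: 46.2
```

jog_arm(targets=[[0,0,0,0,0,0,1],[0,0,0,0,0,0,1],[0,0,0,0,0,0,1]])

```text
time: 11.58
tool_pos: [545.3, 164.4, 47.3]
tcp_rot: [-180.0, 0.2, -169.0]
ft_force: [-0.0, -1.7, 7.4]
finger_gap: 45.5
```

jog_arm(targets=[[0,0,-0.01,0,0,0,1],[0,0,-0.035,0,0,0,1],[0,0,-0.07,0,0,0,1],[0,0,-0.105,0,0,0,1],[0,0,-0.14,0,0,0,1]])

```text
time: 12.0
tool_pos: [542.8, 164.5, 187.0]
tcp_rot: [180.0, -0.0, -169.0]
ft_force: [0.0, 0.2, 0.7]
finger_gap: 45.8
```

Run:
```python
from h import *
to(514.7,-215.7,190,185)
```

```text
t 12.0 pos [542.8 164.5 187. ] rot [ 180.   -0. -169.] F [0.  0.2 0.7] gap 45.8
shift m [ 0.1002 -0.3678 -0.0031] turn [ 0.    -0.     0.105]
```

jog_arm(targets=[[0.005,-0.018,0,0,0,0.05,1],[0.014,-0.05,0,0,0,0.105,1],[0.023,-0.085,0,0,0,0.105,1],[0.033,-0.12,0,0,0,0.105,1],[0.042,-0.155,0,0,0,0.105,1]])

```text
time: 12.42
tool_pos: [531.3, 3.1, 185.9]
tcp_rot: [-180.0, 0.1, -174.9]
ft_force: [-0.7, -0.4, -0.5]
finger_gap: 45.7
```

Run:
```python
from h import *
to(514.7,-215.7,190,185)
```

```text
t 12.42 pos [531.3   3.1 185.9] rot [-1.800e+02  1.000e-01 -1.749e+02] F [-0.7 -0.4 -0.5] gap 45.7
shift m [ 0.0358 -0.2165 -0.0041] turn [-0.     0.001  0.001]
```

jog_arm(targets=[[0.006,-0.034,0,0,0,0,1],[0.012,-0.068,0,0,0,0,1],[0.018,-0.102,0,0,0,0,1],[0.024,-0.136,0,0,0,0,1],[0.03,-0.17,0,0,0,0,1]])

```text
time: 12.83
tool_pos: [516.3, -169.2, 185.9]
tcp_rot: [-180.0, 0.1, -175.0]
ft_force: [0.5, 0.3, -0.6]
finger_gap: 46.4
```

jog_arm(targets=[[0.003,-0.025,0.01,0,0,0,1],[0.006,-0.047,0.03,0,0,0,1],[0.006,-0.047,0.05,0,0,0,1],[0.006,-0.047,0.06,0,0,0,1],[0.006,-0.047,0.06,0,0,0,1]])

```text
time: 13.25
tool_pos: [512.8, -214.0, 122.2]
tcp_rot: [179.8, -0.2, -175.0]
ft_force: [0.3, -0.3, -1.5]
finger_gap: 46.1
```

Run:
```python
from h import *
s=r.snapshot("wrist"); cv2.imwrite("pics/w8.png",s["pixels"][:,:,::-1])
to(514.7,-215.7,41,185)
```

```text
t 13.3 pos [ 513.8 -214.1  124. ] rot [ 1.799e+02 -1.000e-01 -1.750e+02] F [0.4 0.3 0.1] gap 45.3
shift m [-0.0009 -0.0018  0.083 ] turn [ 0.002 -0.002  0.   ]
```

View pics/w8.png

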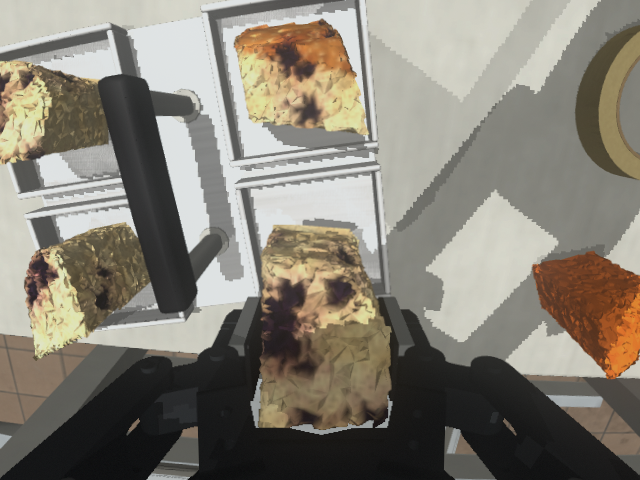

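Run:
```python
from h import *
s=r.snapshot("wrist")
P=plane(s,[(237,184),(380,165)],26); d=P[1]-P[0]; a=np.arctan2(d[1],d[0])-np.pi/2
print(P.round(1),np.linalg.norm(d),np.degrees(a),"p0",P.mean(0)+47*np.array([np.cos(a),np.sin(a),0]))
# bar top ends z=95
B=plane(s,[(123,78),(178,308)],95); print("bar",B.round(1),B.mean(0))
to(514.7,-215.7,45)
```

```text
[[ 479.1 -269.7   26. ]
 [ 459.4 -180.7   26. ]] 91.14224898670733 12.527969001683843 p0 [ 515.13440411 -215.00329143   26.        ]
bar [[ 424.2 -306.    95. ]
 [ 531.9 -284.4   95. ]] [ 478.05746389 -295.19171467   95.        ]
t 13.35 pos [ 514.8 -214.3  125.3] rot [ 180.   -0. -175.] F [ 0.5 -0.4 -1.1] gap 45.8
shift m [ 0.0002 -0.0014  0.0803] turn [0. 0. 0.]
```

jog_arm(targets=[[0,-0.001,0.02,0,0,0,1],[0,-0.001,0.045,0,0,0,1],[0,-0.001,0.065,0,0,0,1],[0,-0.001,0.076,0,0,0,1],[0,-0.001,0.079,0,0,0,1]])

```text
time: 13.77
tool_pos: [514.3, -215.0, 44.8]
tcp_rot: [179.9, -0.1, -174.9]
ft_force: [0.4, -0.0, -1.2]
finger_gap: 45.9
```

jog_arm(targets=[[0,0,0,0,0,0,1],[0,0,0.002,0,0,0,1],[0,0,0.003,0,0,0,1],[0,0,0.003,0,0,0,1]])

```text
time: 14.1
tool_pos: [515.7, -216.5, 44.0]
tcp_rot: [-179.9, 0.1, -175.0]
ft_force: [-0.6, 0.7, -1.5]
finger_gap: 45.8
```

jog_arm(targets=[[0,0,0.001,0,0,0,1],[0,0,0.002,0,0,0,1],[0,0,0.002,0,0,0,1]])

```text
time: 14.35
tool_pos: [515.2, -216.4, 41.4]
tcp_rot: [-180.0, 0.1, -175.0]
ft_force: [-0.4, 0.4, 1.0]
finger_gap: 45.9
```

jog_arm(targets=[[0,0,0,0,0,0,0.5],[0,0,0,0,0,0,0.35],[0,0,0,0,0,0,0.25],[0,0,0,0,0,0,0.25],[0,0,0,0,0,0,0.25]])

```text
time: 14.77
tool_pos: [514.6, -216.0, 40.6]
tcp_rot: [180.0, -0.0, -175.0]
ft_force: [0.8, 0.3, 0.1]
finger_gap: 64.1
```

jog_arm(targets=[[0,0,-0.02,0,0,0,0.25],[0,0,-0.05,0,0,0,0.25],[0,0,-0.085,0,0,0,0.25],[0,0,-0.12,0,0,0,0.25],[0,0,-0.15,0,0,0,0.25]])

```text
time: 15.18
tool_pos: [514.9, -216.2, 193.2]
tcp_rot: [-180.0, 0.1, -175.0]
ft_force: [0.6, -1.1, 0.1]
finger_gap: 63.9
```

Run:
```python
from h import *
to(479,-300,190,192.5)
s=r.snapshot("wrist"); cv2.imwrite("pics/w9.png",s["pixels"][:,:,::-1])
s=r.snapshot("scene"); crop(s,350,270,550,440,4,"c7.png")
```

```text
t 15.18 pos [ 514.9 -216.2  193.2] rot [-1.80e+02  1.00e-01 -1.75e+02] F [ 0.6 -1.1  0.1] gap 63.9
shift m [ 0.0431 -0.0804  0.0032] turn [-0.001  0.001 -0.131]
```

View pics/w9.png

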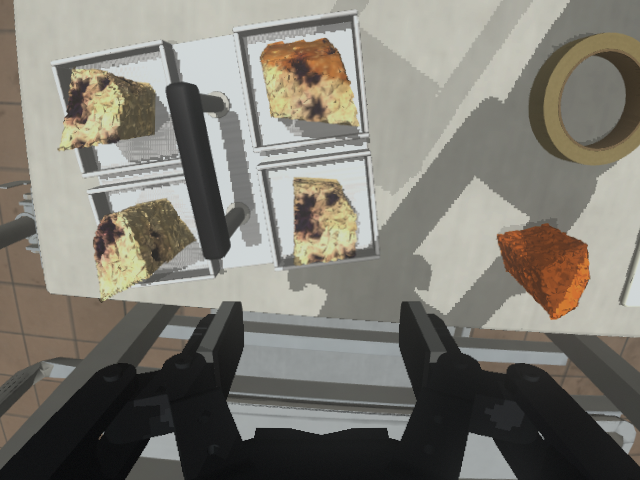

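View pics/c7.png

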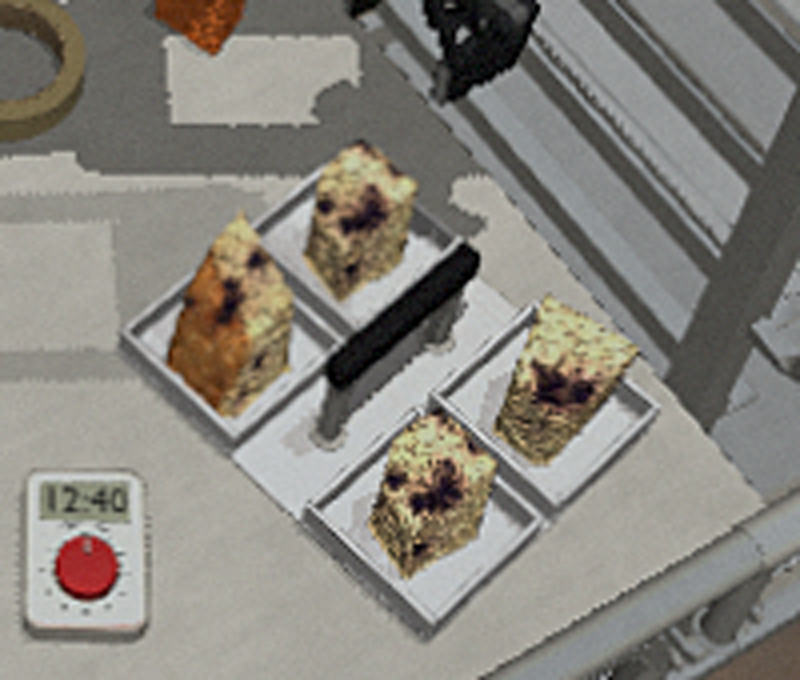

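All four pieces stand upright in their pockets, and the bar runs from (182,85) to (217,255) in the wrist view. Next I go above the bar.

jog_arm(targets=[[0.018,-0.034,0,0,0,-0.06,0.3],[0.036,-0.068,0,0,0,-0.131,0.4],[0.043,-0.081,0,0,0,-0.131,0.45],[0.043,-0.081,0,0,0,-0.131,0.45],[0.043,-0.081,0,0,0,-0.131,0.45]])

```text
time: 15.7
tool_pos: [478.4, -300.8, 190.0]
tcp_rot: [179.9, -0.0, -167.6]
ft_force: [-0.5, -0.0, 0.8]
finger_gap: 46.6
```

Run:
```python
from h import *
to(479,-300,190,192.5)
s=r.snapshot("wrist"); cv2.imwrite("pics/w10.png",s["pixels"][:,:,::-1])
g=s["pixels"].max(2); m=(g<45).astype(np.uint8)
n,l,st,ce=cv2.connectedComponentsWithStats(m)
for i in range(1,n):
    if st[i,4]>300: print(st[i],ce[i])
```

```text
t 15.7 pos [ 478.4 -300.8  190. ] rot [ 179.9   -0.  -167.6] F [-0.5 -0.   0.8] gap 46.6
shift m [-0.0007  0.0007 -0.    ] turn [ 0.001 -0.001 -0.002]
[311 271  21  47 878] [321.18451025 296.0261959 ]
[    0   298   640   182 51617] [320.88658775 422.16326017]
```

View pics/w10.png

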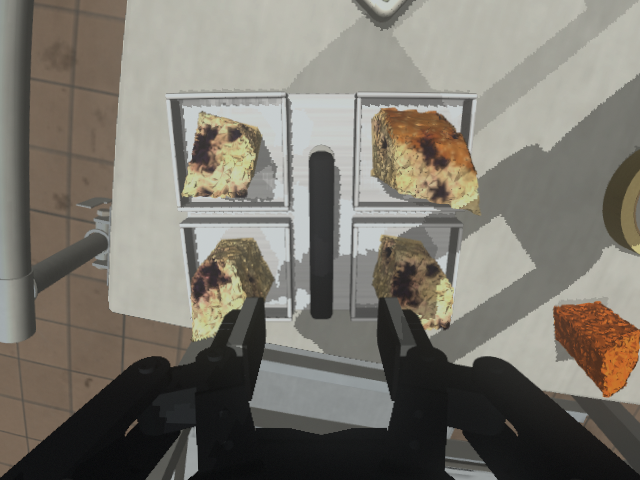

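Run:
```python
from h import *
s=r.snapshot("wrist")
B=plane(s,[(321,158),(321,318)],95); print(B.round(1),B.mean(0), np.linalg.norm(B[1]-B[0]))
to(*B.mean(0)[:2],59,192.5)
```

```text
[[ 424.3 -311.    95. ]
 [ 532.5 -287.1   95. ]] [ 478.43123009 -299.05980691   95.        ] 110.82803712388761
t 15.8 pos [ 479.1 -299.7  190.2] rot [ 179.9   -0.  -167.5] F [-0.2  0.3 -0.2] gap 46.9
shift m [0.0005 0.0006 0.1312] turn [ 0.001 -0.    -0.   ]
```

jog_arm(targets=[[0,0,0.03,0,0,0,0.45],[0,0,0.06,0,0,0,0.45],[0,0,0.09,0,0,0,0.45],[0,0,0.115,0,0,0,0.45],[0,0,0.127,0,0,0,0.45]])

```text
time: 16.22
tool_pos: [477.5, -297.6, 59.6]
tcp_rot: [179.7, -0.2, -167.4]
ft_force: [-0.8, 0.8, -0.8]
finger_gap: 47.0
```

jog_arm(targets=[[0,0,0,0,0,0,0.5],[0,0,0,0,0,0,0.6],[0,0,0,0,0,0,0.7],[0,0,0,0,0,0,0.8],[0,0,0,0,0,0,1]], newtons=90)

```text
time: 16.63
tool_pos: [480.5, -301.0, 66.5]
tcp_rot: [-179.9, 0.2, -167.5]
ft_force: [-1.1, 3.8, 7.7]
finger_gap: 14.1
```

jog_arm(targets=[[0,0,0,0,0,0,1],[0,0,0,0,0,0,1],[0,0,0,0,0,0,1],[0,0,0,0,0,0,1]])

```text
time: 16.97
tool_pos: [480.6, -301.0, 66.5]
tcp_rot: [-179.9, 0.2, -167.5]
ft_force: [-0.7, 3.3, 6.5]
finger_gap: 14.5
```

Run:
```python
from h import *
to(479,-300,210)
s=r.snapshot("wrist"); cv2.imwrite("pics/w11.png",s["pixels"][:,:,::-1])
```

```text
t 16.97 pos [ 480.6 -301.    66.5] rot [-179.9    0.2 -167.5] F [-0.7  3.3  6.5] gap 14.5
shift m [ 0.0009  0.001  -0.1435] turn [0. 0. 0.]
```

View pics/w11.png

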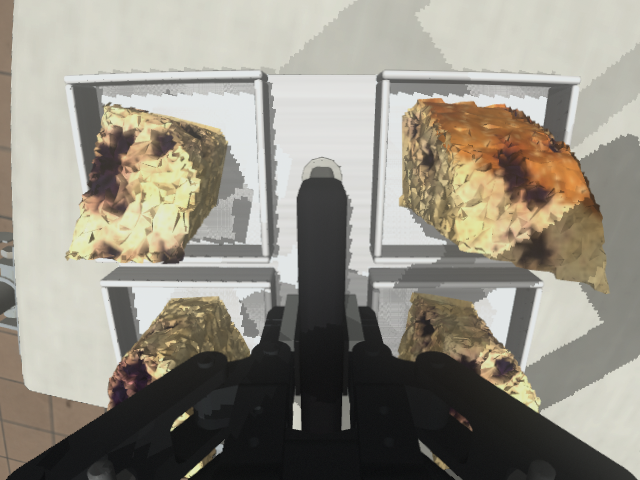

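The bar is held at gap 14.5, with nothing trapped between fingers and pieces. I lift gently.

jog_arm(targets=[[0,0,-0.002,0,0,0,1],[0,0,-0.006,0,0,0,1],[0,0,-0.011,0,0,0,1],[0,0,-0.017,0,0,0,1],[0,0,-0.022,0,0,0,1]])

```text
time: 17.43
tool_pos: [478.9, -300.5, 86.3]
tcp_rot: [180.0, -0.0, -167.5]
ft_force: [1.2, 0.2, -7.5]
finger_gap: 14.2
```

Run:
```python
from h import *
to(479,-300,210); print(r.sense()["wrist_torque"])
s=r.snapshot("wrist"); cv2.imwrite("pics/w12.png",s["pixels"][:,:,::-1])
```

```text
t 17.43 pos [ 478.9 -300.5   86.3] rot [ 180.    -0.  -167.5] F [ 1.2  0.2 -7.5] gap 14.2
shift m [-0.0002  0.0005 -0.1237] turn [0. 0. 0.]
[-0.01755894  0.02767402  0.01674426]
```

View pics/w12.png

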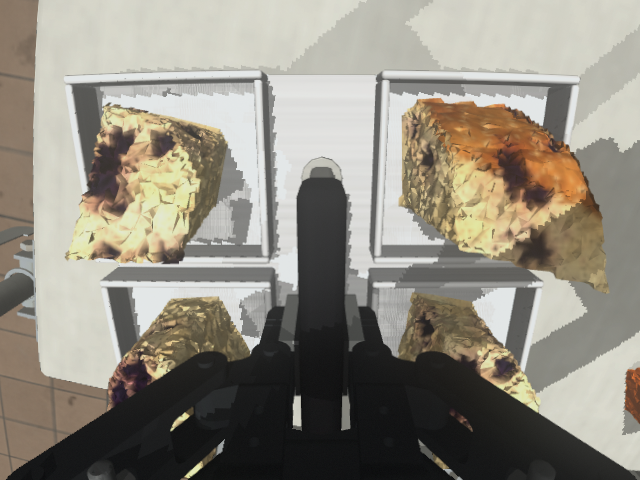

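The carrier is about 20 mm up, level, and unchanged relative to the gripper. I continue lifting.

jog_arm(targets=[[0,0,-0.004,0,0,0,1],[0,0,-0.012,0,0,0,1],[0,0,-0.022,0,0,0,1],[0,0,-0.033,0,0,0,1],[0,0,-0.044,0,0,0,1]])

```text
time: 17.9
tool_pos: [479.2, -300.6, 131.3]
tcp_rot: [-180.0, 0.0, -167.5]
ft_force: [-0.0, -0.6, -7.5]
finger_gap: 14.9
```

jog_arm(targets=[[0,0,-0.011,0,0,0,1],[0,0,-0.022,0,0,0,1],[0,0,-0.033,0,0,0,1],[0,0,-0.042,0,0,0,1],[0,0,-0.05,0,0,0,1]])

```text
time: 18.32
tool_pos: [479.3, -300.7, 181.2]
tcp_rot: [-180.0, 0.0, -167.5]
ft_force: [0.1, -0.4, -7.4]
finger_gap: 14.8
```

jog_arm(targets=[[0,0,-0.008,0,0,0,1],[0,0,-0.015,0,0,0,1],[0,0,-0.02,0,0,0,1],[0,0,-0.023,0,0,0,1],[0,0,-0.025,0,0,0,1]])

```text
time: 18.73
tool_pos: [479.1, -300.5, 205.1]
tcp_rot: [-180.0, 0.0, -167.5]
ft_force: [0.2, -0.4, -8.9]
finger_gap: 14.6
```

jog_arm(targets=[[0,0,0,0,0,0,1],[0,0,0,0,0,0,1],[0,0,0,0,0,0,1],[0,0,0,0,0,0,1],[0,0,0,0,0,0,1]])

```text
time: 19.15
tool_pos: [478.9, -300.4, 204.4]
tcp_rot: [180.0, -0.0, -167.5]
ft_force: [-0.6, -0.3, -8.3]
finger_gap: 14.6
```

jog_arm(targets=[[0,0,0,0,0,0,1],[0,0,0,0,0,0,1],[0,0,0,0,0,0,1],[0,0,0,0,0,0,1],[0,0,0,0,0,0,1]])

```text
time: 19.57
tool_pos: [479.0, -300.5, 204.8]
tcp_rot: [180.0, -0.0, -167.5]
ft_force: [-0.1, 0.5, -7.5]
finger_gap: 14.6
```

Run:
```python
from h import *
to(479,-300,210); print(r.sense()["wrist_torque"],r.sense()["qd"].round(2))
s=r.snapshot("wrist"); cv2.imwrite("pics/w13.png",s["pixels"][:,:,::-1])
s=r.snapshot("scene"); crop(s,340,220,540,420,3,"c8.png")
to(479,-300,210)
```

```text
t 19.57 pos [ 479.  -300.5  204.8] rot [ 180.    -0.  -167.5] F [-0.1  0.5 -7.5] gap 14.6
shift m [-0.0001  0.0005 -0.0052] turn [0. 0. 0.]
[ 0.05433065 -0.01076139  0.01106544] [ 0.05 -0.11 -0.05 -0.01  0.   -0.03]
t 19.67 pos [ 479.1 -300.5  204.8] rot [-180.     0.  -167.5] F [-0.5 -0.8 -7.6] gap 14.6
shift m [-0.      0.0005 -0.0052] turn [0. 0. 0.]
```

View pics/w13.png

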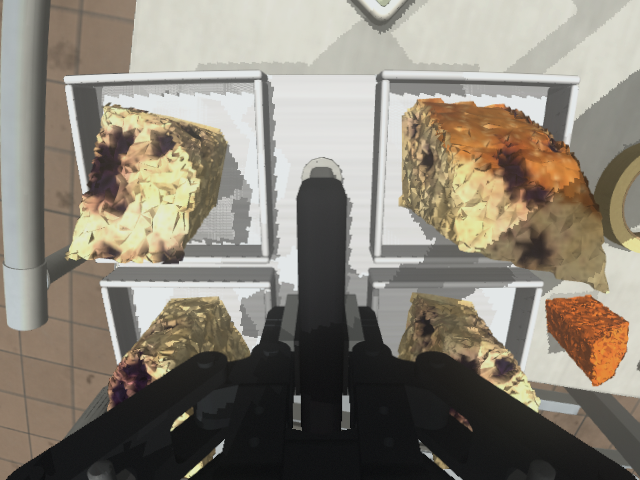

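View pics/c8.png

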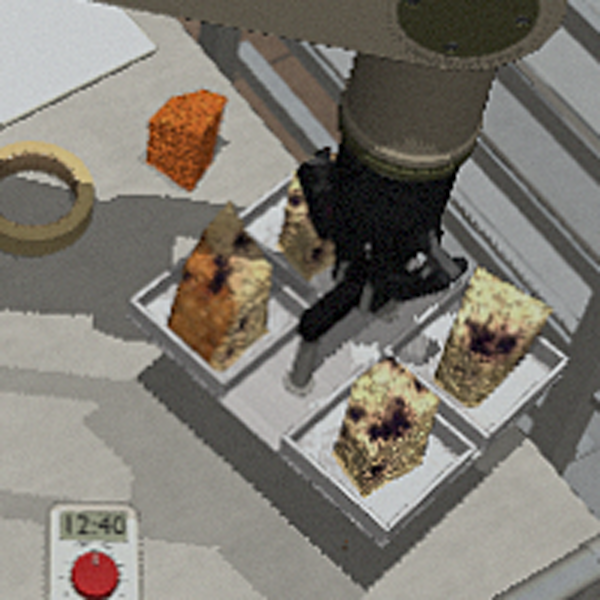

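The carrier is about 138 mm up, level and still, with all four pieces upright in their pockets. Handing in.

Run:
```python
from bench import r
print(r.hand_in())
```

```text
the job is handed in; nothing more can be done
None
```

I stood the two spares in the empty pockets, 0 and 3, and lifted the carrier by its bar. The job was handed in at about 20 s of the 72 s, with the carrier held in the air; the hand-in gave no verdict.

**Last checks:**
- **Height:** the carrier's underside is about 138 mm above the worktop, worked out from how far the tool rose with the bar in its grip.
- **Level and still:** the tool is vertical and its position stayed within about 1 mm over the last second. The wrist camera shows the carrier unchanged relative to the gripper since the grasp.
- **Grip:** finger gap is steady at 14.6 mm against the nominal 16 mm bar width. The load is about 7.5 N.
- **Pieces:** all four stand upright in their pockets in the last scene and wrist pictures.
- **Bystanders:** the arm never came near the timer or the tape, and both looked in place. I did not measure their positions at the end.

**Disagreements:**
- The first estimates of the carrier centre differed by up to 9 mm in y between views. I settled on about (479.5, -300) mm, and the later close views agreed with it.
- While setting down the first spare in pocket 3, the downward push briefly reached 19 N before I backed off and let go.

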